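# Turn the melting cup over onto the warming plate and switch it to low

## Robot

A 7-joint arm with a two-finger parallel gripper is mounted at the origin on the work surface. World frame = base frame: x ahead of the robot, y to its left, z up, the work surface at z = 0. Lengths are in m, angles in degrees, forces in N, time in s.
With the tool pointing down it reaches from about 0.425 to 0.8 m from the base axis. Payload 8.3 kg.
Tool frame: the origin (TCP) lies at the very end of the fingers, on their centre line; the grasp point (between the pads) lies 19 mm behind it; z points along the fingers, y is the line along which they close (so a half turn about z gives the same grasp; the last joint's range is limited). The gripper opens to 85 mm and grips with 20 to 120 N. Pads are 22 mm wide; open, the fingers measure 114 mm over their backs; the gripper's body (76 mm by 85 mm) begins 54 mm behind the grasp point. The pads swing forward as they close: fully open they stand 13 mm farther back than shut.
Start: joints at [71.969, 21.967, 0.94, 78.501, -0.361, 79.538, -2.664], TCP at [0.156, -0.605, 0.231] pointing down, gripper open.
Joint ranges: [-169.22, 169.22], [-14.56, 117.87], [-87.37, 89.26], [10.42, 133.3], [-82.24, 262.24], [0.94, 117.77], [-172.7, 172.7]. Speed limits (degrees/s): [136.94, 136.94, 172.46, 172.46, 180, 180, 180].

## Interface

Orientations are given as a 3x3 rotation matrix whose columns are the frame's x, y, z axes.
In Python, from station import ctrl, grip, kinematics, viewer gives the robot as it stands. The module is installed in compiled form; this text tells all that it offers. Calls block until the motion is done:
- ctrl.move_ptp(position, orientation): joint-space move of the TCP to a pose.
- ctrl.move_l(position, v=0.15, frame=None): straight line of the TCP; frame=None keeps the orientation; v is the mean speed in m/s.
- ctrl.move_joints(angles): joint-space move.
- grip(opening, newtons=None): finger opening in m; newtons is the grip in N (None keeps the last); returns when the fingers have stopped.
- ctrl.pause(seconds).
- kinematics.ik(position, orientation): joint angles nearest the present ones, or None.
- ctrl.get_obs(): the state.
- viewer.camera(name): name is "side" or "top"; returns a dict with "pixels" (400x640x3 uint8, red, green, blue), "K" (3x3 intrinsics, pixels), "xyz" and "attitude" of the camera in the world. Camera axes: x right, y up, looking along -z (the intrinsics and any distortion apply to the point x, -y, -z); pixel columns grow to the right and rows downward; lengths in m; the calibration is good to about 2 mm. A picture is of the moment at which its call begins. There is no depth.
A pose or a line that the arm cannot do raises ctrl.PlanningError and nothing moves.
- ctrl.job_done(): hands the job in; it is judged then, once.
The state is a dict: "t": time; "joints": joint angles; "dq": joint speeds; "joint_efforts": joint torques, N m; "ee_pos": TCP position; "tcp_rot": TCP orientation; "force": force on the tool from outside, world axes, zero at the start; "moment": the same for the moment, N m; "gripper_width": finger opening in m; "finger_force": force on a finger pad.
Only numpy, scipy, OpenCV 4.12 (cv2) and the standard library are available. Lean on these libraries where they do the work, as an engineer would, in place of code of your own. Each camera call takes 0.05 s, during which the arm holds its last target. There are 200 camera calls.

## Task

Get the warming plate ready for melting cocoa butter: take the taller of the two twelve-sided steel cups, which is drying mouth-down on the mat, turn it over and stand it mouth-up, wholly on the round hot plate, setting it down without dropping it. Switch the plate from off to low, the middle position: push the knob in, turn it one position clockwise and let it spring back out. Leave the short cup, the cutter, the jar and the chocolate mushrooms where they are.

Things in the scene. Friction and masses are not known exactly. Their poses are not given: they have to be found in the camera images.
- tall_cup_center (a point): The cup to turn over: steel, 12 flat sides, 68 mm tall, 66 mm across flats at the mouth, tapering to 58 mm at the closed base, wall 2.5 mm, 75 to 155 g. Point on its axis, half-way up. z runs from mouth to base: up at the start (rim on the mat), it must end down. x points at the middle of one flat; flats follow every 30 degrees, so it can be laid on its side without rolling.
- short_cup_center (a point): Bystander: a cup of the same shape and widths but 42 mm tall, also mouth-down on the mat. This point is on its axis, 21 mm up.
- cutter_center (a point): Bystander: plain round steel pastry cutter on the mat, an open ring 60 mm across and 35 mm tall. This point is on its axis, half-way up.
- jar_center (a point): Bystander: closed cream jar with a white lid, 66 mm across and 95 mm tall, standing on the worktop. This point is on its axis, half-way up.
- showpiece: Bystander: two chocolate mushrooms on a slab 110 by 110 by 10 mm on the worktop. The tall one, 133 mm high with a cap 94 mm across, stands 15 mm along x and -12 mm along y from the origin; the small one, 66 mm high and 44 mm across, stands -25 mm along x and 28 mm along y. Origin: centre of the slab's underside.
- mat: Ribbed silicone drying mat, fixed, 340 mm along its x, 200 mm along its y, 4 mm thick. Origin: centre of its underside, on the worktop.
- warmer: Steel warming-plate unit, fixed: housing 270 mm along its x, 190 mm along its y, top 50 mm above the worktop. The round hot plate is on the +x part of the top, the knob on the -x part. Origin: centre of its underside, on the worktop.
- plate_top (a point): Centre of the upper face of the round hot plate, 150 mm across, 58 mm above the worktop.
- knob_grip (a point): Where to grip the knob, on its upright axis, 90 mm above the worktop when out. It is a grip bar 13 mm thick (along this point's x) and 42 mm long (along its y), from 66 to 100 mm above the worktop, on a round skirt 44 mm across (58 to 66 mm); it stands 137 mm from the hot plate's centre.
- switch_knob (a joint): Angle of the knob, growing clockwise seen from above: about 0 is off, 1.047 (60 degrees on) low, 2.094 high. Locked in each position (0.09 rad of play either way) unless pushed in over 5 mm; then it turns with hardly any torque. Let go between positions it stays in; within 0.09 rad of a position it springs out and locks.
- switch_stem (a joint): How far the knob is pushed in, straight down: 0 is out, 0.007 m is fully in. The spring pushes back with about 3 N when out and 9 N when fully in.
Mind the look-alikes: they are no part of the job. Leave any pink look-alike of the part that bears tall_cup_center alone.

How it is judged (in metres and radians):
At the end, for the whole second after the job is handed in: The tall cup stands released and at rest on the hot plate, mouth-up within 5 degrees, its axis within 44 mm of the plate's centre; the knob is at low (0.88 to 1.21) and out (in less than 1.5 mm); the short cup, cutter, jar and mushrooms are within 20 mm of where they began (angle between tall_cup_center's own z axis and vertical above 3.05 rad and horizontal distance between tall_cup_center and plate_top below 0.044 m and z of tall_cup_center in the frame of plate_top between 0.029 and 0.039 m and linear speed of tall_cup below 0.02 m/s and value of joint switch_knob between 0.88 and 1.21 rad and value of joint switch_stem below 0.0015 m and distance of each of short_cup_center, cutter_center, jar_center, showpiece from where it was at the start of the episode below 0.02 m); the robot touches nothing.
It fails at once if the tall cup is dropped: it moves faster than 0.65 m/s with no finger on it (linear speed of tall_cup above 0.65 m/s and contact force between the fingers and tall_cup below 0.05 N).
It fails at once if the short cup, the cutter, the jar or the chocolate piece is moved by more than 20 mm (distance of any of short_cup_center, cutter_center, jar_center, showpiece from where it was at the start of the episode above 0.02 m).
It also fails if it takes over 72 s, if anything falls off the work surface, if the arm or the gripper's body presses on something with over 40 N, if the wrist force passes 120 N, or if a joint passes its speed limit or range.

## Working session

There is one attempt and no reset: what is moved stays moved. The work goes in short steps, each a Python script; the robot and the scene stay as the last script left them, time stands still between calls to the robot, and variables do not carry over. Pictures are saved under pics/ and viewed, at most 10 in all, crops included, and the job is handed in when it is done.

```bash
mkdir -p pics; python3 - <<'E'
from station import ctrl, viewer
import cv2
for n in("top","side"):
    c=viewer.camera(n); cv2.imwrite(f"pics/{n}0.png",c["pixels"][:,:,::-1])
    print(n,{k:(v.tolist() if hasattr(v,'tolist') else v) for k,v in c.items() if k!="pixels"})
o=ctrl.get_obs();print(o["t"],o["ee_pos"],o["tcp_rot"],o["gripper_width"])
E
```

```text
top {'K': [[500.41801184107345, 0.0, 320.7364537518561], [0.0, 500.41801184107345, 212.33093028943998], [0.0, 0.0, 1.0]], 'xyz': [0.4261149443478952, -0.020586934056849727, 1.2152104347145065], 'attitude': [[0.009295473305923263, 0.989853228219979, -0.14178921241936943], [-0.9998965701821501, 0.010757220159560361, 0.009546263793313442], [0.01097465780749664, 0.14168581014669376, 0.9898508413337251]]}
side {'K': [[496.5063596538793, 0.0, 327.3447179668352], [0.0, 496.5063596538793, 197.55798590079007], [0.0, 0.0, 1.0]], 'xyz': [0.415229652145407, -0.7078534931002101, 0.9508497768474082], 'attitude': [[0.9603908469376763, 0.21540589271690572, -0.176775910409664], [-0.2786378446486816, 0.7350157567786448, -0.6181527228902686], [-0.0032206595395712304, 0.6429246757357728, 0.7659226388364436]]}
0.1 [ 0.15562081 -0.60484631  0.2303628 ] [[ 9.68465077e-01  2.49148944e-01 -4.45424661e-04]
 [ 2.49149342e-01 -9.68463571e-01  1.70808905e-03]
 [-5.80897540e-06 -1.76520185e-03 -9.99998442e-01]] 0.08545007306894416
```

View pics/top0.png

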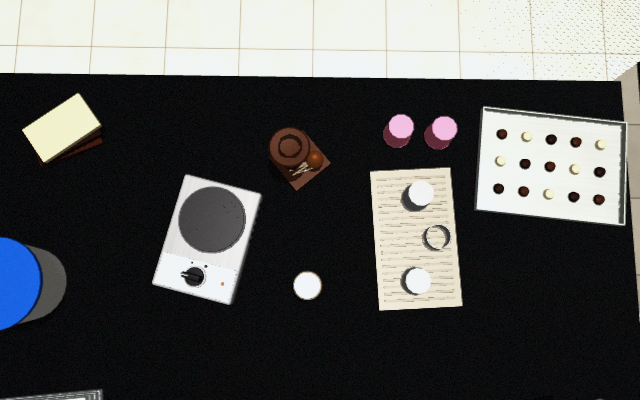

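View pics/side0.png

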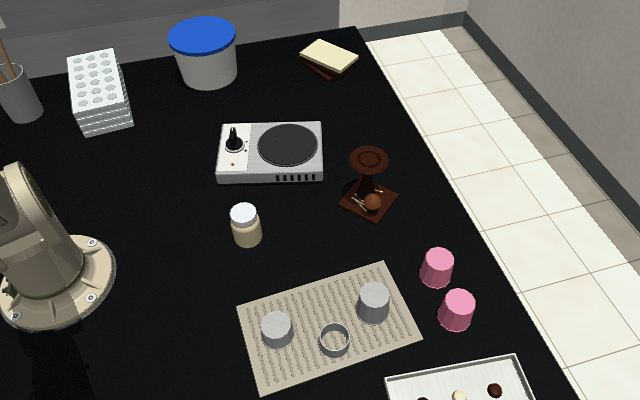

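Steel cups: top (420,193) / side (374,302), and top (418,281) / side (277,330). The first shows the longer side wall, so it is the tall one. The pink pair at top (400,127) and (443,130) are look-alikes. I'll confirm with an enlarged crop.

```bash
python3 - <<'E'
import cv2,numpy as np
t=cv2.imread("pics/top0.png");s=cv2.imread("pics/side0.png")
f=lambda im,x,y,w,h,k:cv2.resize(im[y:y+h,x:x+w],None,fx=k,fy=k,interpolation=cv2.INTER_CUBIC)
# 400x300 each
a=f(t,390,170,66,50,6);b=f(s,341,272,66,50,6);c=f(t,160,245,66,50,6);d=f(s,215,115,66,50,6)
cv2.imwrite("pics/crop1.png",np.vstack([np.hstack([a,b]),np.hstack([c,d])]))
E
```

```text
(no output)
```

View pics/crop1.png

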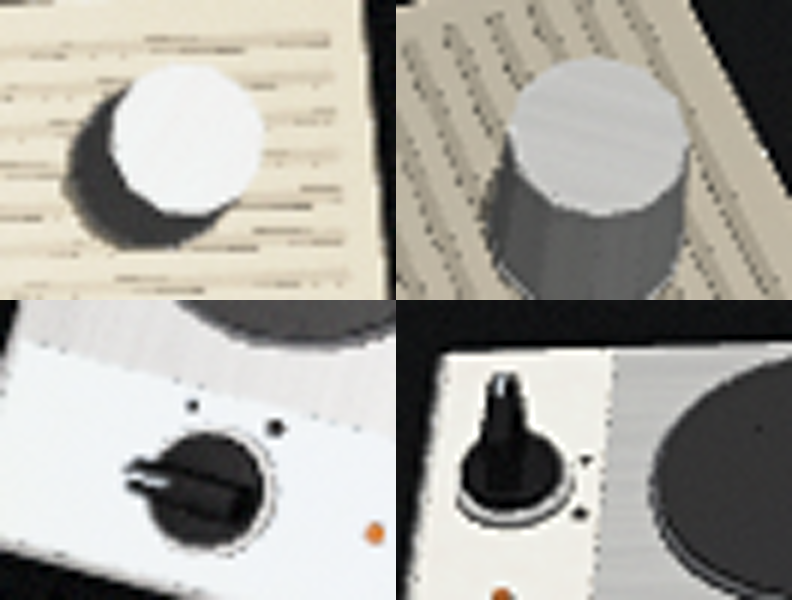

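The crop confirms it. The tall cup's wall runs well below its base face: base centre at top (421.3,193.3), side (375,294.7). The knob skirt centre is at about top (195,276.7), with the bar along the warmer's short side and the pointer at the left end. The two marks 60° and 120° clockwise of it are low and high.

```bash
cat > h.py <<'E'
import numpy as np, cv2
from station import ctrl, grip, kinematics, viewer
CAM={"top":(500.418,320.736,212.331,[.42611494,-.02058693,1.21521043],[[0.009295473305923263,0.989853228219979,-0.14178921241936943],[-0.9998965701821501,0.010757220159560361,0.009546263793313442],[0.01097465780749664,0.14168581014669376,0.9898508413337251]]),
"side":(496.506,327.345,197.558,[0.41522965,-0.70785349,0.95084978],[[0.9603908469376763,0.21540589271690572,-0.176775910409664],[-0.2786378446486816,0.7350157567786448,-0.6181527228902686],[-0.0032206595395712304,0.6429246757357728,0.7659226388364436]])}
def w(cam,u,v,z):
    f,cx,cy,p,R=CAM[cam]; d=np.array(R)@np.array([(u-cx)/f,-(v-cy)/f,-1.]); p=np.array(p)
    return p+d*(z-p[2])/d[2]
def tool(az,tilt,roll=0):
    """tool z at azimuth az, pointing 'tilt' deg below horizontal (90=down, >90 past vertical); y horizontal at roll 0"""
    a,t=np.radians([az,tilt]); r=np.array([np.cos(a),np.sin(a),0]); u=np.array([0,0,1.])
    z=np.cos(t)*r-np.sin(t)*u; y=np.cross(u,r); x=np.cross(y,z)
    R=np.c_[x,y,z]; return R@cv2.Rodrigues(np.array([0,0,np.radians(roll)]))[0]
def tcp(g,R,back=.019): return np.asarray(g)+back*R[:,2]   # grasp point -> TCP
E
python3 - <<'E'
from h import *
np.set_printoptions(precision=4,suppress=True)
p=lambda n,*a:print(n,w(*a)[:2])
p("cup","top",421.3,193.3,.072);p("cup","side",375,294.7,.072)
p("short","top",418,281,.046);p("cutter","top",438,237,.04);p("jar","top",307.5,285.5,.095);p("jar","side",243.5,212,.095)
p("plate","top",212,219,.058);p("plate","side",287.5,145,.058)
p("knob","top",195,276.7,.066);p("knob","side",215+110/6,115+178/6,.066)
for c in[(188,176),(261,192),(232,304),(153,284)]:p("wc","top",*c,.05)
for c in[(370,171),(449,167),(463,306),(379,310)]:p("mat","top",*c,.004)
p("showcap","top",290,146,.12);p("slab","top",298,162,.01)
# flats: fit 12-gon of top face
im=cv2.imread("pics/top0.png");m=(im[170:220,400:450].min(2)>238).astype(np.uint8)
n,l,s,ce=cv2.connectedComponentsWithStats(m);i=l[23,21]
ys,xs=np.nonzero(l==i);P=np.array([w("top",x+400,y+170,.072)[:2] for x,y in zip(xs,ys)])
print("face c",P.mean(0),s[i])
big=cv2.resize(im[170:220,400:450],None,fx=8,fy=8,interpolation=cv2.INTER_CUBIC)
mb=(big.min(2)>232).astype(np.uint8);n,l,s,ce=cv2.connectedComponentsWithStats(mb);i=l[23*8,21*8]
ys,xs=np.nonzero(l==i);Q=np.array([w("top",(x+.5)/8-.5+400,(y+.5)/8-.5+170,.072)[:2] for x,y in zip(xs,ys)]);c=(Q.max(0)+Q.min(0))/2;print(c)
wd=[np.ptp(Q@[np.cos(a),np.sin(a)]) for a in np.radians(range(180))]
wf=np.array(wd).reshape(6,30).mean(0)*1000;print(np.round(wf,1))
E
```

```text
cup [ 0.6371 -0.2651]
cup [ 0.6387 -0.2669]
short [ 0.4351 -0.259 ]
cutter [ 0.5386 -0.3094]
jar [ 0.4226 -0.0036]
jar [ 0.4243 -0.0051]
plate [0.5735 0.221 ]
plate [0.572  0.2115]
knob [0.4399 0.2526]
knob [0.4379 0.2435]
wc [0.6766 0.2836]
wc [0.64   0.1098]
wc [0.379  0.1692]
wc [0.4226 0.3519]
mat [ 0.7044 -0.1533]
mat [ 0.7168 -0.3499]
mat [ 0.3773 -0.3742]
mat [ 0.3661 -0.1732]
showcap [0.7332 0.0395]
slab [0.7236 0.0251]
face c [ 0.6391 -0.2645] [ 10  11  24  24 427]
[ 0.6394 -0.2646]
[57.  57.2 57.3 57.4 57.5 57.6 57.7 57.7 57.7 57.7 57.7 57.7 57.7 57.7
 57.6 57.6 57.5 57.4 57.3 57.2 57.1 57.  56.9 56.8 56.7 56.7 56.6 56.7
 56.8 56.9]
```

```bash
python3 - <<'E'
from h import *
np.set_printoptions(precision=4,suppress=True)
def px(cam,P):
    f,cx,cy,p,R=CAM[cam]; q=np.array(R).T@(np.asarray(P)-p); return np.array([cx-f*q[0]/q[2],cy+f*q[1]/q[2]])
from station import kinematics as k
for cam,box in(("top",(175,180,250,258)),("side",(250,120,320,170))):
    im=cv2.imread(f"pics/{cam}0.png");x0,y0,x1,y1=box
    g=im[y0:y1,x0:x1].max(2);m=((g<110)).astype(np.uint8)
    n,l,s,c=cv2.connectedComponentsWithStats(m);i=l[(y1-y0)//2,(x1-x0)//2]
    cn,_=cv2.findContours((l==i).astype(np.uint8),cv2.RETR_EXTERNAL,cv2.CHAIN_APPROX_NONE)
    C=max(cn,key=len)[:,0]+[x0,y0]
    W=np.array([w(cam,*q,.058)[:2] for q in C]);(cc,r)=cv2.minEnclosingCircle((W*1000).astype(np.float32))
    # least squares circle
    A=np.c_[2*W,np.ones(len(W))];s_=np.linalg.lstsq(A,(W**2).sum(1),rcond=None)[0]
    print(cam,s[i],np.array(cc)/1000,r,"ls",s_[:2],np.sqrt(s_[2]+s_[:2]@s_[:2]))
# reprojection of the actual TCP for calibration check is done when the arm is in view
# IK feasibility
def chk(n,g,R,back=.019):
    q=kinematics.ik(tcp(g,R,back),R);print(n,None if q is None else np.round(q,0))
cup=np.array([.638,-.2655])
for az in(-30,-20,-10,0):
    for t in(35,45):
        for r in(0,180,-180):chk(f"pick {az} {t} {r}",[*cup,.045],tool(az,t,r))
lay=[.52,-.06]
for az in(-30,-10,0):
    for r in(0,180):chk(f"lay {az} {r}",[*lay,.04],tool(az,45,r))
    for t in(90,105):
        for r in(0,180):chk(f"re {az} {t} {r}",[*lay,.04],tool(az,t,r))
for az in(0,20,40,60,80):
    for t in(0,15):
        for r in(0,180):chk(f"place {az} {t} {r}",[.57,.21,.105],tool(az,t,r))
for az in (75,-105,15,-45):chk(f"knob {az}",[.439,.248,.09],tool(az,90))
E
```

```text
top [   4    7   67   65 3421] [0.5733 0.221 ] 77.61901092529297 ls [0.5736 0.2215] 0.07592441355199098
side [   7    4   61   43 2052] [0.5725 0.2146] 79.8539810180664 ls [0.5719 0.2145] 0.07758991663321409
pick -30 35 0 [ 66.  48. -62. 124. 136.  51. -29.]
pick -30 35 180 [ 46.  33. -37. 125. 141.  39. 130.]
pick -30 35 -180 [ 46.  33. -37. 125. 141.  39. 130.]
pick -30 45 0 [ 56.  35. -49. 119. 114.  32. -20.]
pick -30 45 180 [ 14.  25.   1. 121. 131.  14. 126.]
pick -30 45 -180 [ 14.  25.   1. 121. 131.  14. 126.]
pick -20 35 0 [ 81.  62. -74. 124. 140.  47.  -7.]
pick -20 35 180 [ 63.  39. -49. 125. 153.  34. 137.]
pick -20 35 -180 [ 63.  39. -49. 125. 153.  34. 137.]
pick -20 45 0 [ 78.  54. -74. 119. 116.  41.   7.]
pick -20 45 180 [ 41.  27. -24. 120. 143.  13. 133.]
pick -20 45 -180 [ 41.  27. -24. 120. 143.  13. 133.]
pick -10 35 0 [ 87.  63. -74. 123. 140.  33.   3.]
pick -10 35 180 [ 79.  48. -61. 123. 156.  26. 155.]
pick -10 35 -180 [ 79.  48. -61. 123. 156.  26. 155.]
pick -10 45 0 [ 83.  55. -74. 118. 111.  31.  22.]
pick -10 45 180 [  83.   55.  -74.  118.  111.   31
[... 1272 characters left out ...]
0 None
place 40 0 0 None
place 40 0 180 None
place 40 15 0 None
place 40 15 180 None
place 60 0 0 [ 64.  78. -62. 122. -77.  31. -98.]
place 60 0 180 [ 61.  73. -58. 122. -82.  36.  85.]
place 60 15 0 [  62.   61.  -64.  124.  -81.   22. -109.]
place 60 15 180 [ 67.  74. -74. 124. -51.  10.  48.]
place 80 0 0 [  23.   53.  -16.  106.  -82.   80. -113.]
place 80 0 180 [ 42.  60. -38. 106. -67.  64.  61.]
place 80 15 0 [  18.   42.  -11.  109.  -79.   71. -122.]
place 80 15 180 [ 40.  49. -39. 108. -63.  55.  51.]
knob 75 [ 23.  36. -73. 107.  38.  67. 102.]
knob -105 [ 18.  29. -63. 107.  29.  62. -72.]
knob 15 [ 16.  28. -61. 107.  28.  62.  49.]
knob -45 [ 16.  28. -60. 107.  27.  62. -10.]
```

```bash
python3 - <<'E'
from h import *
np.set_printoptions(precision=3,suppress=True)
ctrl.move_joints([-33,22,.94,78.5,-.36,79.5,-2.7])
k=np.array([.439,.248])
for az in(76.4,-103.6,16.4,-163.6):print(az,kinematics.ik([*k,.14],tool(az,90)))
R=tool(76.4,90)
ctrl.move_ptp([*k,.15],R); grip(.045)
o=ctrl.get_obs();print(o["t"],o["ee_pos"],o["joints"],o["gripper_width"])
ims=[]
for n,(x,y) in(("top",(145,225)),("side",(190,70))):
    c=viewer.camera(n)["pixels"][:,:,::-1]; ims.append(cv2.resize(c[y:y+100,x:x+100],None,fx=4,fy=4,interpolation=cv2.INTER_CUBIC))
cv2.imwrite("pics/k1.png",np.hstack(ims))
E
```

```text
76.4 [-16.486  12.117 -18.801 103.857   4.291  64.718 129.668]
-103.6 [-38.627  10.94    6.248 104.833  -1.314  64.296 -45.521]
16.4 [-23.593  11.52  -10.718 104.167   2.358  64.527  71.286]
-163.6 [ -45.511   10.963   14.03   105.132   -2.934   64.254 -104.052]
6.025 [0.439 0.248 0.15 ] [-16.559  11.548 -18.663 103.151   4.02   65.95  129.887] 0.04506858864075285
```

View pics/k1.png

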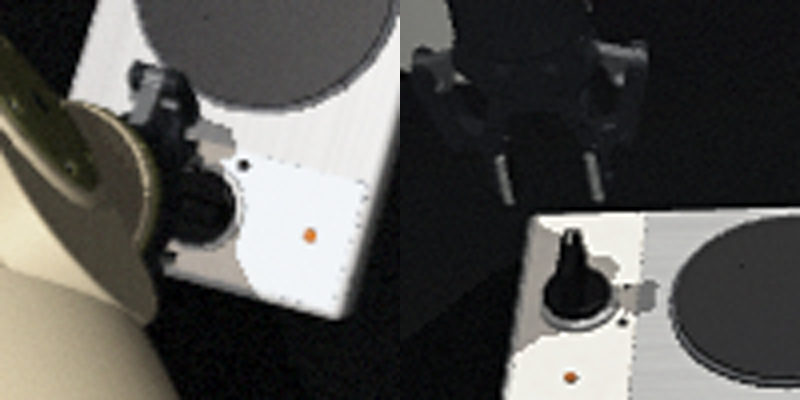

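The side half shows the fingertips at about (217,121) and (240,119.5), above and behind the knob bar, whose top end is at (233.5,129). I'll use the known TCP to correct the side camera's bias.

```bash
python3 - <<'E'
from h import *
for z in(.15,.155):print(w("side",228.5,120.4,z))
print("bar top far end",w("side",234,130,.1), "knob",w("side",233.4,144.7,.066))
E
```

```text
[0.43816415 0.24041212 0.15      ]
[0.43802096 0.23449175 0.155     ]
bar top far end [0.44727402 0.25937311 0.1       ] knob [0.43807293 0.24334929 0.066     ]
```

Trusting the top camera: knob at (0.440, 0.252).

```bash
python3 - <<'E'
from h import *
np.set_printoptions(precision=3,suppress=True)
def st(n):
    o=ctrl.get_obs();print(n,round(o["t"],1),o["ee_pos"],o["force"],o["moment"],round(o["gripper_width"],4),o["finger_force"])
k=np.array([.440,.252]);R=tool(76.4,90)
ctrl.move_ptp([*k,.15],R);st("above")
ctrl.move_l([*k,.073],v=.08);st("down")
grip(.0,40);st("grip")
E
```

```text
above 6.4 [0.44  0.252 0.15 ] [ 0.803 -0.079  0.593] [ 0.016 -0.045  0.006] 0.0448 0.0
down 7.5 [0.44  0.252 0.074] [0.065 0.634 0.122] [0.01  0.028 0.065] 0.045 0.0
grip 7.9 [0.439 0.252 0.073] [-5.656 -0.896  3.103] [-0.001  1.084  0.062] 0.0123 42.96094357967377
```

```bash
python3 - <<'E'
from h import *
np.set_printoptions(precision=3,suppress=True)
def st(n):
    o=ctrl.get_obs();print(n,round(o["t"],1),o["ee_pos"],o["force"],o["moment"],round(o["gripper_width"],4),o["finger_force"])
k=np.array([.4393,.252])
ctrl.move_l([*k,.0655],v=.03);st("push")
for a in(10,20,30,40,50,60):
    ctrl.move_ptp([*k,.0655],tool(76.4-a,90))
    st(a)
E
```

```text
push 8.3 [0.439 0.252 0.067] [-6.396 -3.46  13.818] [-0.565  1.502  0.014] 0.0121 44.24174666404724
10 8.6 [0.438 0.252 0.067] [-9.77  -3.306 14.663] [-0.494  1.975  0.034] 0.0123 44.529454708099365
20 8.8 [0.438 0.253 0.067] [-11.473  -1.999  15.616] [-0.408  2.527  0.054] 0.0123 44.7624796628952
30 9.1 [0.437 0.253 0.067] [-13.627  -0.724  17.331] [-0.284  2.976 -0.016] 0.0124 44.92686331272125
40 9.4 [0.437 0.254 0.067] [-14.585  -0.045  17.907] [-0.048  3.337  0.093] 0.0126 45.040680170059204
50 9.7 [0.436 0.254 0.067] [-16.829   1.206  17.843] [ 0.299  3.66  -0.041] 0.0123 45.066611766815186
60 10.0 [0.436 0.255 0.067] [-16.288   3.493  18.407] [0.685 3.778 0.022] 0.012 45.009119510650635
```

The knob turned freely. I'll let it spring out while it is still held, then release and look.

```bash
python3 - <<'E'
from h import *
np.set_printoptions(precision=3,suppress=True)
def st(n):
    o=ctrl.get_obs();print(n,round(o["t"],1),o["ee_pos"],o["force"],o["moment"],round(o["gripper_width"],4),o["finger_force"])
p=ctrl.get_obs()["ee_pos"]
ctrl.move_l([p[0],p[1],.073],v=.03);st("up")
grip(.04);st("open")
ctrl.move_l([.439,.252,.2],v=.15); grip(.085)
# swing to neutral over the cup area
ctrl.move_joints([18,15,1,95,0,60,0]);st("neutral")
for n,(x,y,W,H,s) in(("top",(150,165,115,145,3)),("side",(205,105,130,90,3))):
    c=viewer.camera(n)["pixels"][:,:,::-1]; cv2.imwrite(f"pics/{n}2.png",cv2.resize(c[y:y+H,x:x+W],None,fx=s,fy=s,interpolation=cv2.INTER_CUBIC))
print(ctrl.get_obs()["tcp_rot"])
for az in(-4,-10):
  for t in(45,41.6):
    for r in(0,180):
        R=tool(az,t,r);print(az,t,r,kinematics.ik(tcp([.638,-.2655,.045],R,.024),R),kinematics.ik(tcp([.638,-.2655,.14],R,.024),R))
  R=tool(az,105);print("re",kinematics.ik(tcp([.64,-.2655,.035],R),R))
E
```

```text
up 10.4 [0.436 0.255 0.073] [-4.034 -0.193  3.111] [-0.101  0.943 -0.01 ] 0.0124 42.783740758895874
open 10.8 [0.436 0.255 0.073] [ 0.257 -0.478 -0.612] [ 0.025  0.035 -0.029] 0.0402 0.0
neutral 14.1 [ 0.571 -0.228  0.18 ] [-0.149  0.538 -0.673] [ 0.069  0.126 -0.002] 0.0848 0.0
[[ 0.322  0.932  0.163]
 [ 0.947 -0.317 -0.06 ]
 [-0.004  0.174 -0.985]]
-4 45 0 [ 84.807  57.14  -73.807 115.792 104.348  26.655  35.669] [ 74.287  26.849 -54.85  113.861  21.115   8.28   97.185]
-4 45 180 [  84.807   57.14   -73.807  115.792  104.348   26.655 -144.331] [ 37.976  17.195 -11.357 115.252 -67.186  14.831  -4.397]
-4 41.6 0 [ 86.181  58.785 -73.624 117.64  115.357  25.321  27.184] [ 80.65   31.144 -62.129 115.957  62.669   6.077  59.485]
-4 41.6 180 [  86.181   58.785  -73.624  117.64   115.357   25.321 -152.816] [ 68.824  23.792 -46.405 116.266 -55.691   4.296  -7.865]
re [ 23.968  50.908 -11.196  61.968  11.778  82.749  98.694]
-10 45 0 [ 82.626  56.227 -73.804 117.222 111.535  31.711  22.308] [ 65.032  22.161 -46.002 115.508  36.059   5.787  73.044]
-10 45 180 [  82.626   56.227  -73.804  117.222  111.535   31.711 -157.692] [ 36.859  16.306 -13.237 116.584 -62.678   8.211 -14.879]
-10 41.6 0 [ 83.875  58.043 -73.766 119.178 121.689  31.575  14.872] [ 76.576  28.248 -59.771 117.523  95.29    8.798  19.26 ]
-10 41.6 180 [ 66.909  36.906 -48.329 119.683 150.621  14.778 148.075] [  85.16    38.276  -73.286  117.29    95.835   19.373 -154.173]
re [ 24.197  51.131 -10.431  61.469   9.866  83.06   94.042]
```

View pics/side2.png

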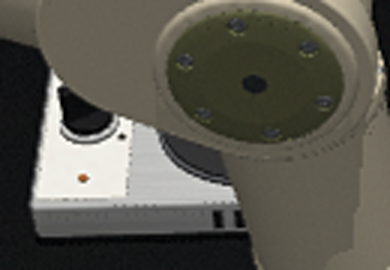

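```bash
python3 - <<'E'
from h import *
np.set_printoptions(precision=0,suppress=True,linewidth=200)
f=lambda g,R,b:kinematics.ik(tcp(g,R,b),R)
for az in(-124,-94,-64,-34,56,86,116):
  for t,z in((45,.045),(45,.14),(41.6,.035)):
    for r in(0,180):
        q=f([.638,-.2655,z],tool(az,t,r),.024);print(az,t,z,r,None if q is None else np.array(q))
for az in(-120,-90,-60,60,80,100,120):
    q=[f([.573,.221,.1],tool(az,18.4,r),.024) for r in(0,180)]
    print("place",az,*[None if i is None else np.array(i) for i in q])
E
```

```text
-124 45 0.045 0 [ -2.  55.   8.  65.  31.  86. -39.]
-124 45 0.045 180 [ 10.  56. -13.  64.  47.  92. 134.]
-124 45 0.14 0 [ -2.  49.   8.  63.  32.  92. -35.]
-124 45 0.14 180 [-10.  51.  23.  64.  22.  89. 151.]
-124 41.6 0.035 0 [ -3.  58.   9.  64.  33.  87. -40.]
-124 41.6 0.035 180 [  6.  58.  -8.  63.  45.  93. 134.]
-94 45 0.045 0 [ -6.  43.   8.  89.  46.  62. -32.]
-94 45 0.045 180 [ 38.  61. -62.  87.  91.  98. 137.]
-94 45 0.14 0 [ -4.  35.   6.  87.  45.  69. -25.]
-94 45 0.14 180 [ 38.  52. -62.  85.  84.  98. 143.]
-94 41.6 0.035 0 [ -8.  45.   9.  89.  49.  62. -35.]
-94 41.6 0.035 180 [ 31.  56. -49.  87.  85.  92. 134.]
-64 45 0.045 0 [-10.  33.  15. 109.  66.  35. -28.]
-64 45 0.045 180 [ -40.   47.   56.  110.   11.   17. -166.]
-64 45 0.14 0 [ -3.  23.   7. 107.  59.  43. -14.]
-64 45 0.14 180 [ -51.   52.   77.  108.  -29.   28. -127.]
-64 41.6 0.035 0 [-13.  35.  18. 110.  72.  35. -37.]
-64 41.6 0.035 180 [ -50.   65.   71.  112.  -47.   19. -120.]
-34 45 0.045 0 [ 44.  31. -37. 118. 111.  30. -27.]
-34 45 0.045 180 [  2.  26.  13. 120. 128.  13. 123.]
-34 45 
[... 997 characters left out ...]
0.14 0 None
116 45 0.14 180 None
116 41.6 0.035 0 [  37.   78.  -29.   25.   -3.  118. -134.]
116 41.6 0.035 180 [ 34.  77. -10.  25. -19. 118.  51.]
place -120 None None
place -90 [-41.  63.  -9.  61.  52. 116. -54.] [-40.  63. -12.  61.  54. 117. 126.]
place -60 [-42.  50. -15.  90.  69.  98. -56.] [-28.  55. -37.  89.  81. 110. 122.]
place 60 [  64.   70.  -74.  123.  -58.    8. -129.] [ 64.  70. -74. 123. -58.   8.  51.]
place 80 [  16.   40.  -12.  109.  -78.   67. -124.] [ 25.  42. -23. 109. -73.  61.  54.]
place 100 [   4.   48.    2.   92.  -67.   86. -128.] [ 20.  50. -21.  91. -55.  76.  45.]
place 120 [  -4.   57.   10.   74.  -61.  105. -128.] [ 14.  59. -21.  73. -42.  93.  41.]
```

```bash
python3 - <<'E'
from h import *
np.set_printoptions(precision=3,suppress=True)
def st(n):
    o=ctrl.get_obs();print(n,round(o["t"],1),o["ee_pos"],o["force"],o["moment"],round(o["gripper_width"],4),o["finger_force"])
R=tool(86,45,180);g=np.array([.6385,-.265,.045]);P=tcp(g,R,.024)
S=P-.13*R[:,2]
print(kinematics.ik(S,R))
ctrl.move_joints([38,15,1,95,0,60,0])
print(kinematics.ik(S,R))
ctrl.move_ptp(S,R);st("standoff")
c=viewer.camera("side")["pixels"][:,:,::-1];d=viewer.camera("top")["pixels"][:,:,::-1]
cv2.imwrite("pics/a1.png",np.hstack([cv2.resize(c[200:400,270:470],(400,400)),cv2.resize(d[110:310,350:550],(400,400))]))
E
```

```text
[ 42.287  62.001  -1.379  39.404 -34.59  106.334  35.75 ]
[ 44.585  62.214  -8.135  39.142 -29.418 105.452  33.855]
standoff 16.1 [ 0.634 -0.339  0.121] [ 0.139 -0.045  0.353] [-0.716  0.026  0.04 ] 0.0849 0.0
```

View pics/a1.png

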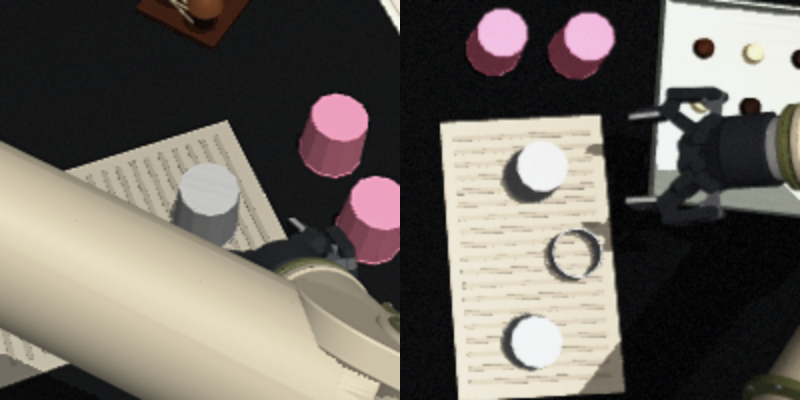

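The open fingers (top half, tips at (632,115) and (630,203)) straddle the cup at (542,167), with the cutter and pink cups clear. Picking now.

```bash
python3 - <<'E'
from h import *
np.set_printoptions(precision=3,suppress=True)
def st(n):
    o=ctrl.get_obs();print(n,round(o["t"],1),o["ee_pos"],o["force"],o["moment"],round(o["gripper_width"],4),o["finger_force"])
R=tool(86,45,180);g=np.array([.6385,-.265,.045]);P=tcp(g,R,.024)
ctrl.move_l(P,v=.1);st("in")
grip(0,40);st("grip")
ctrl.move_l(P+[0,0,.11],v=.12);st("lift")
print(ctrl.get_obs()["joints"])
E
```

```text
in 17.6 [ 0.64  -0.249  0.028] [-0.255  0.604  0.458] [-0.695  0.073  0.024] 0.0847 0.0
grip 18.0 [ 0.64  -0.249  0.029] [-0.608 -2.127  4.454] [-0.496  0.185  0.136] 0.0618 43.86216929755278
lift 19.1 [ 0.639 -0.248  0.137] [-0.136  0.388 -1.57 ] [-0.921  0.027  0.028] 0.0616 43.25470129807371
[ 41.274  52.445  -9.832  55.384 -30.441  96.731  32.522]
```

```bash
python3 - <<'E'
from h import *
np.set_printoptions(precision=3,suppress=True)
def st(n):
    o=ctrl.get_obs();print(n,round(o["t"],1),o["ee_pos"],o["force"],o["moment"],round(o["gripper_width"],4),o["finger_force"]);return o
q=np.array(ctrl.get_obs()["joints"]);q[6]-=180;ctrl.move_joints(q)
R=tool(86,41.6,0);g=np.array([.6385,-.265,.12])
ctrl.move_ptp(tcp(g,R,.024),R)
ims=[viewer.camera(n)["pixels"][y:y+200,x:x+200,::-1] for n,x,y in(("side",270,200),("top",350,110))]
cv2.imwrite("pics/a2.png",cv2.resize(np.hstack(ims),(800,400)))
g[2]=.046;ctrl.move_l(tcp(g,R,.024),v=.1);f0=st("pre")["force"][2]
while g[2]>.030:
    g[2]-=.0015;ctrl.move_l(tcp(g,R,.024),v=.03)
    f=ctrl.get_obs()["force"][2]
    if f-f0>3:break
st(g[2])
E
```

```text
pre 23.0 [ 0.64  -0.247  0.031] [-0.513 -0.376 -1.047] [-0.937  0.045 -0.026] 0.0608 43.52901750137164
0.03549999999999999 24.7 [ 0.64  -0.247  0.021] [-2.809 -0.582  9.178] [0.549 0.42  0.497] 0.0612 44.16605902786188
```

View pics/a2.png

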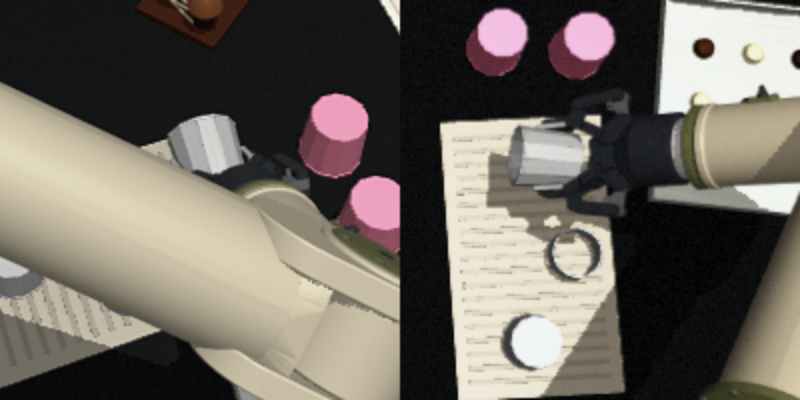

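The cup now hangs on its side with its mouth toward +y (top half, mouth at (515,153)), and has touched the mat at the expected height. Now I'll release it and regrasp from above.

```bash
python3 - <<'E'
from h import *
np.set_printoptions(precision=3,suppress=True)
def st(n):
    o=ctrl.get_obs();print(n,round(o["t"],1),o["ee_pos"],o["force"],o["moment"],round(o["gripper_width"],4),o["finger_force"]);return o
grip(.085);st("open")
R=ctrl.get_obs()["tcp_rot"];ctrl.move_l(ctrl.get_obs()["ee_pos"]-.12*np.array(R)[:,2],v=.15)
G=np.array([.6395,-.250,.0355]);T=tool(86,105,0)
P=tcp(G,T,.021);S=P-.12*T[:,2]
M=tool(86,75,0);ctrl.move_ptp(tcp([.636,-.30,.20],M),M)
ctrl.move_ptp(S,T);print(st("above")["joints"])
c=viewer.camera("top")["pixels"][110:310,350:550,::-1];e=viewer.camera("side")["pixels"][200:400,270:470,::-1]
cv2.imwrite("pics/a3.png",cv2.resize(np.hstack([e,c]),(800,400)))
for r in (0,180):
  for z in(.1,.2):
    X=tool(90,18.4,r);print(r,z,kinematics.ik(tcp([.573,.225,z],X,.021),X))
E
```

```text
open 25.1 [ 0.64  -0.247  0.019] [ 0.638 -0.096 -0.239] [-0.834  0.063 -0.018] 0.0844 0.0
above 27.5 [ 0.64  -0.227  0.13 ] [-0.932 -0.19   0.871] [ 0.282 -0.028 -0.021] 0.0852 0.0
[  -8.95    32.296   26.313   81.813    1.26    66.332 -171.163]
0 0.1 [  11.678   43.625   -6.772  100.912  -70.754   75.361 -127.331]
0 0.2 [   9.442   33.71    -3.899  100.887  -70.913   80.028 -136.255]
180 0.1 [ 55.458  77.024 -74.571  98.982  -1.231  47.393   6.367]
180 0.2 [ 55.323  62.51  -74.102  98.837 -16.666  51.679   8.91 ]
```

View pics/a3.png

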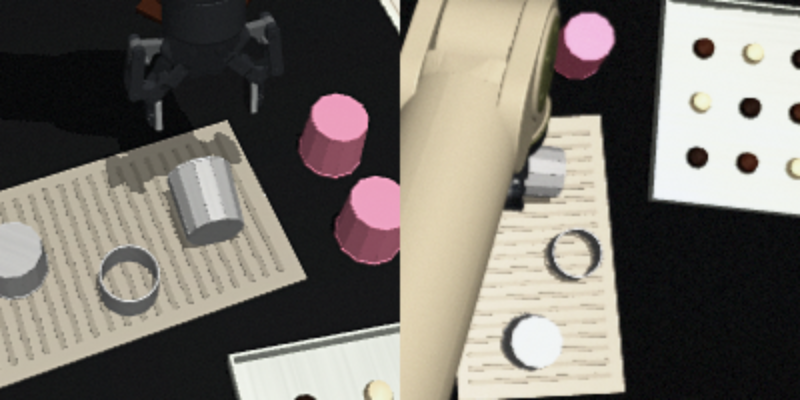

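```bash
python3 - <<'E'
from h import *
np.set_printoptions(precision=3,suppress=True)
def st(n):
    o=ctrl.get_obs();print(n,round(o["t"],1),o["ee_pos"],o["force"],o["moment"],round(o["gripper_width"],4),o["finger_force"]);return o
print("base end",w("top",432.5,195,.033))
T=tool(86,105,0);P=tcp([.6395,-.250,.0355],T,.021)
ctrl.move_l(P,v=.1);st("in")
grip(0,40);st("grip")
ctrl.move_l(P+[0,0,.05],v=.1);st("lift")
for a,p in((80,[.62,-.2,.18]),(50,[.60,-.1,.25]),(18.4,[.573,.10,.25]),(18.4,[.573,.215,.22])):
    X=tool(86 if a>20 else 90,a,0)
    ctrl.move_ptp(tcp(p,X,.021),X)
print(st("over plate")["joints"])
ims=[viewer.camera(n)["pixels"][y:y+200,x:x+200,::-1] for n,x,y in(("side",200,50),("top",130,130))]
cv2.imwrite("pics/a4.png",cv2.resize(np.hstack(ims),(800,400)))
E
```

```text
base end [ 0.64  -0.3    0.033]
in 29.0 [ 0.64  -0.255  0.016] [-0.2    0.764  0.168] [ 0.257  0.004 -0.028] 0.0849 0.0
grip 29.3 [ 0.64  -0.255  0.016] [-1.578  0.926  5.372] [ 0.347  0.267 -0.077] 0.063 43.81319603732923
lift 29.9 [ 0.639 -0.255  0.065] [ 0.164  0.484 -1.576] [ 0.4   -0.034 -0.001] 0.063 43.745272599849955
over plate 32.4 [0.574 0.235 0.214] [-0.092 -0.522 -0.054] [-1.23  -0.057 -0.03 ] 0.0628 44.08260411431
[  12.671   32.21    -6.806  100.048  -68.873   80.348 -138.709]
```

View pics/a4.png

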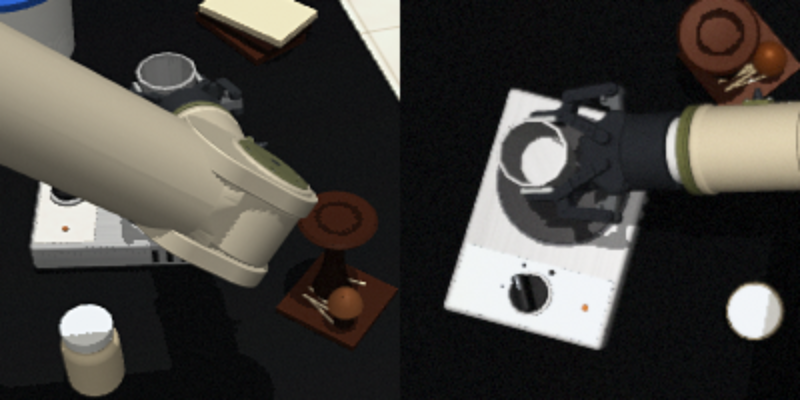

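The cup is mouth-up over the plate, and the knob bar now points at the low mark (top crop (525,265)). Lowering with force watch.

```bash
python3 - <<'E'
from h import *
np.set_printoptions(precision=3,suppress=True)
def st(n):
    o=ctrl.get_obs();print(n,round(o["t"],1),o["ee_pos"],o["force"],o["moment"],round(o["gripper_width"],4),o["finger_force"]);return o
X=tool(90,18.4,0);g=np.array([.573,.22,.125])
ctrl.move_l(tcp(g,X,.021),v=.1);f0=st("pre")["force"][2]
while g[2]>.088:
    g[2]-=.0015;ctrl.move_l(tcp(g,X,.021),v=.03)
    f=ctrl.get_obs()["force"][2]
    if f-f0>4:break
st(g[2])
E
```

```text
pre 33.6 [0.573 0.24  0.119] [ 0.599 -0.567 -0.475] [-1.206  0.043  0.012] 0.0632 44.09499906047961
0.09949999999999998 37.9 [0.573 0.24  0.094] [-2.116 -1.617  5.497] [-0.246  0.114  0.447] 0.063 44.35787400990692
```

Contact came at the expected height (0.0995). Now release, retreat and look.

```bash
python3 - <<'E'
from h import *
np.set_printoptions(precision=3,suppress=True)
grip(.068);grip(.085)
X=np.array(ctrl.get_obs()["tcp_rot"]);p=np.array(ctrl.get_obs()["ee_pos"])
ctrl.move_l(p-.1*X[:,2],v=.12)
ctrl.move_l(ctrl.get_obs()["ee_pos"]+np.array([0,0,.15]),v=.2)
ctrl.move_joints([40,15,1,95,0,60,-100])
o=ctrl.get_obs();print(o["t"],o["ee_pos"],o["force"])
ims=[viewer.camera(n)["pixels"][:,:,::-1] for n in("side","top")]
a=cv2.resize(ims[0][90:230,180:400],None,fx=1.8,fy=1.8);b=cv2.resize(ims[1][140:340,140:340],(396,396))
v=cv2.resize(np.hstack(ims),(792,248))
a=cv2.copyMakeBorder(a,0,396-a.shape[0],0,0,cv2.BORDER_CONSTANT)[:,:396]
cv2.imwrite("pics/a5.png",np.vstack([np.hstack([a,b])[:345],v]))
E
```

```text
42.35 [ 0.443 -0.426  0.18 ] [-0.568  0.    -0.203]
```

View pics/a5.png

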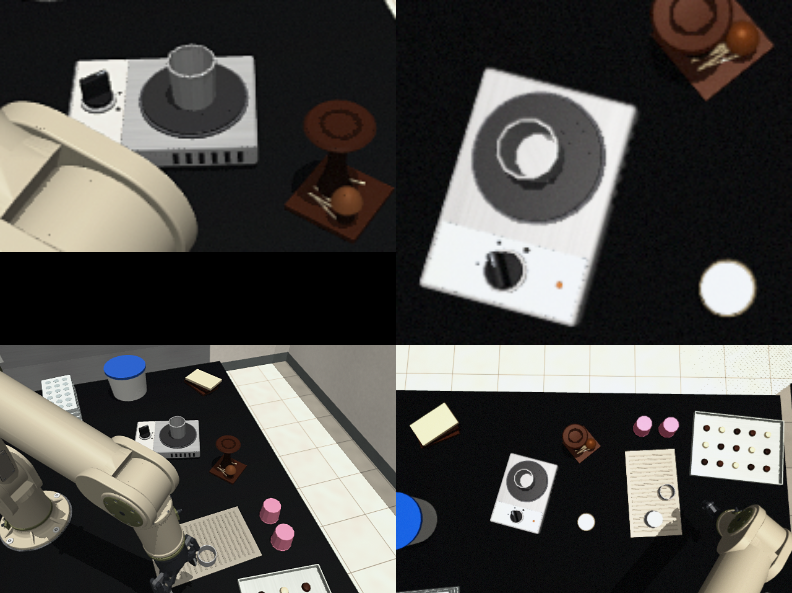

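The cup stands mouth-up near the plate's centre: its inner base is at crop (535,155) and the plate centre at (539,158). The knob points to the low mark, and when I let it up the force returned to its unpushed value, so it sprang out. The bystanders look unmoved. Handing in.

```bash
python3 - <<'E'
from station import ctrl
print(ctrl.job_done())
E
```

```text
the job is handed in; nothing more can be done
None
```

I handed the job in at about 42 s: the tall cup stands mouth-up near the centre of the hot plate, the knob is at low and out, and the bystanders look unmoved in the last pictures; no verdict came back.

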